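Push the steel roller up the inspection ramp and hold it against the sprung stop

ROBOT

A 6-joint arm with a two-finger parallel gripper is mounted at the origin on the work surface. World frame = base frame: x ahead of the robot, y to its left, z up, the work surface at z = 0. Lengths are in mm, angles in rad, forces in N, time in s.
With the tool pointing down it reaches from about 325 to 875 mm from the base axis. Payload 4.4 kg.
Tool frame: the origin (TCP) lies where the fingers leave the gripper's body, on its centre line; the fingertips stand 73 mm ahead of it and the grasp point (between the pads) lies robot.grasp_offset ahead of it (robot.grasp_offset is the distance from the TCP to the grasp point, in mm); z points along the fingers, y is the line along which they close (so a half turn about z gives the same grasp; the last joint's range is limited). The gripper opens to 85 mm and grips with 20 to 120 N. Pads are 22 mm wide; open, the fingers measure 114 mm over their backs; the gripper's body (76 mm by 85 mm) begins 54 mm behind the grasp point. The pads swing forward as they close: fully open they stand 13 mm farther back than shut.
Start: joints at [1.079, 0.207, 1.542, -0, 1.393, -0.15], TCP at [192.199, 541.93, 303.882] pointing down, gripper open.
Joint ranges: [-2.73, 2.73], [-0.86, 2.22], [0.23, 2.46], [-1.11, 4.25], [0.08, 2.63], [-2.82, 2.82]. Speed limits (rad/s): [2.79, 2.79, 3.14, 3.14, 3.14, 3.14].

INTERFACE

Orientations are given as a rotation vector (axis times angle).
In Python, from workcell import robot gives the robot as it stands.
- The arm moves only by the tool servo_tool, never from a script. Its argument "rows" is a list of rows, each a list of 6 numbers: the shift along the tool's x, y, z in cm, then the turn, a rotation vector about the tool's x, y, z in degrees. A call has 1 to 12 rows; each row is the pose to reach, as a shift and turn from the pose commanded when the call began, along the tool's axes at that moment; what a row does not reach only later rows make up. A row lasts 1/12 s, in which the tool goes at most 41.7 mm and 7.16 degrees, less where a joint would pass 70% of its speed; a pose out of reach is approached as far as the arm can. A call with a gripper value outside its range is refused whole. "gripper" is the finger opening in cm, from 0 to 8.54, set as the call begins (left out, the last holds). The fingers move at their own pace and stop on an object; the grip force is fixed at half the most. Time passes only in rows, so rows that repeat a pose let the fingers close. It gives the time, the measured TCP pose, the force, the opening and the grip force at its end, in the units of the state.
- robot.read_state(): the state, without advancing time (a new reading comes with each control period).
- robot.get_image(name): name is "side" or "top" or "wrist"; returns a dict with "frame" (420x560x3 uint8, red, green, blue), "fx", "fy", "cx", "cy" (pixels), "world_from_camera" (4x4, takes a point from camera to world coordinates); the wrist camera has in their place "hand_eye" (4x4, takes a point from camera to tool coordinates, whose origin is the TCP and whose axes are the flange's). Camera axes: x right, y up, looking along -z (the intrinsics and any distortion apply to the point x, -y, -z); pixel columns grow to the right and rows downward; lengths in mm; the calibration is good to about 2 mm. The wrist camera is an equidistant fisheye: a pixel r from the principal point sees the ray r / f radians off the axis. A picture is of the moment at which its call begins: read the wrist's pose just before it. There is no depth.
- robot.job_done(): hands the job in; it is judged then, once.
The state is a dict: "time": time; "joint_pos": joint angles; "dq": joint speeds; "joint_efforts": joint torques, N m; "tcp_pos": TCP position; "orientation": TCP orientation; "force": force on the tool from outside, world axes, zero at the start; "wrist_torque": the same for the moment, N m; "opening": finger opening in mm; "finger_force": force on a finger pad.
Only numpy, scipy, OpenCV 4.12 (cv2) and the standard library are available. Lean on these libraries where they do the work, as an engineer would, in place of code of your own. Each camera call takes 0.05 s, during which the arm holds its last target. There are 200 camera calls.

TASK

Using only the fingertips, gently push the steel roller that lies at the foot of the ramp up the slope in one steady push, without letting it run back down, until it presses the sprung plate of the stop clearly in (about half its travel), and finish while holding it there, still pushing, so that the gauge can be read. Do not grip the roller or lift it off the ramp, and leave the other things on the bench where they are.

Things in the scene. Friction and masses are not known exactly. Their poses are not given: they have to be found in the camera images.
- ramp: A fixed aluminium ramp on a grey base, 290 mm long, 100 mm wide; it rises at 0.14 rad (8 degrees) along its x axis (origin: underside, on the bench; x points level, uphill; z up). Running surface 22 mm above the bench at the low end and 60 mm at the high end. A lip 10 mm high (and 12 mm long) closes the low end; two guide strips 7 mm high, 68 mm apart, run along both sides.
- ramp_foot (a point): Point on the ramp's running surface, mid-width, at the inner face of the low lip. Its x axis points up the slope along the surface, y across the ramp, z square to the surface. The surface runs 270 mm uphill from here.
- roller: The smooth oiled steel roller: a body 44 mm in diameter and 50 mm long with a stub axle 20 mm in diameter and 10 mm long at each end (70 mm in all), about 0.6 kg, free to roll. Origin at its centre; its y axis is the axle and lies across the ramp. At the start it lies on the running surface, against the low lip; let go on the slope it rolls back down.
- stop: The fixed stop: a bridge of two dark posts, 106 mm high, 124 mm apart, standing astride the ramp, with a blue crossbar (z 70 to 106 mm above the bench) whose near face is 23 mm uphill of the plate's face at rest. It stands at differing places along the ramp. Origin on the bench, under the face of the plate at rest; x points uphill, level. A small dial gauge with a white face sits on the uphill side of the crossbar.
- stop_face (a point): Centre of the downhill face of the stop's plate when it is not pressed, 80 mm above the bench. The plate (56 mm wide, 36 mm high, 8 mm thick) faces down the ramp; the face is upright. The point is fixed and does not move with the plate.
- plate (a joint): How far the stop's sprung steel plate is pressed in uphill (level, along the stop's x), in m: 0 free, 0.012 fully in. The spring takes 1 N to start and 250 N/m more (2.5 N half-way in).
- sleeve_tall: Bystander: dark steel tube standing beside the ramp, 50 mm in diameter, 55 mm high. Origin at the centre of its underside.
- sleeve_short: Bystander: bright steel ring lying beside the ramp, 60 mm in diameter, 28 mm high. Origin at the centre of its underside.
- gauge_block: Bystander: steel block 35 x 60 x 30 mm beside the ramp. Origin at the centre of its underside.
- wrench: Bystander: wrench lying flat on the right of the bench.
- screwdriver: Bystander: yellow-handled screwdriver lying on the left of the bench.
- oil: Bystander: white oil bottle, 56 mm in diameter, 130 mm high, on the left of the bench. Origin at the centre of its underside.
- casting: Bystander: heavy dark cast housing, an open cylinder 150 mm high on a 150 mm square flange, far right. Origin at the centre of its underside.
Things that resemble listed ones, but are neither listed nor needed, are in the scene too. Leave any purple look-alike of the stop alone. What is shaped like the roller but purple is not meant.

How it is judged:
By the outcome, as a careful person would: the job done as asked, in the order asked, and still so for the second after the job is handed in, while the arm keeps its last pose, push and grip.
It also fails if it takes over 38 s, if anything falls off the work surface, if the arm or the gripper's body presses on something with over 40 N, if the wrist force passes 120 N, or if a joint passes its speed limit or range.

## Working session

There is one attempt and no reset: what is moved stays moved. The work goes in short steps, Python scripts to look and compute and a tool call to move; the robot and the scene stay as the last step left them, time stands still between calls to the robot, and variables do not carry over. Pictures are saved under pics/ and viewed, at most 10 in all, crops included, and the job is handed in when it is done.

Besides the shell and the picture viewer there is one more tool, called in YAML: its name, and indented under it one key for each argument. servo_tool: Moves the arm, as the interface text tells. Its arguments: {"type":"object","properties":{"rows":{"type":"array"},"gripper":{"type":"number"}},"required":["rows"]}

```bash
ls; mkdir -p pics
python3 - <<'E'
from workcell import robot
import cv2,pickle
s=robot.read_state();print(s, robot.grasp_offset)
d={}
for n in("side","top"):
    i=robot.get_image(n);d[n]=i;cv2.imwrite(f"pics/{n}0.png",i["frame"][:,:,::-1]);print(n,{k:v for k,v in i.items() if k!="frame"})
pickle.dump(d,open("im0.pkl","wb"))
E
```

```text
pics
{'time': 0.0, 'joint_pos': array([ 1.07947838e+00,  2.07435018e-01,  1.54297848e+00, -2.18812826e-05,
        1.39349200e+00, -1.50502304e-01]), 'dq': array([-0.00034918, -0.00066973, -0.00062418,  0.00077927,  0.00068581,
       -0.0001033 ]), 'joint_efforts': array([ 1.86022658e-04, -3.83011472e+01, -2.91606081e+01, -1.52694101e-04,
        1.02584847e-02,  1.80310806e-06]), 'tcp_pos': array([191.92770333, 541.38617011, 302.70540962]), 'orientation': array([-0.53263813, -3.09538917,  0.00345742]), 'force': array([ 0.02461737, -0.20562205,  0.01224449]), 'wrist_torque': array([-0.02880568, -0.02979388, -0.00939726]), 'finger_force': 0.0, 'opening': 85.33171941419252} 53.900000000000006
side {'fx': 521.8952490548801, 'fy': 521.8952490548801, 'cx': 284.01989897628715, 'cy': 209.46885955516217, 'world_from_camera': array([[-9.97263330e-01,  5.90048514e-02, -4.45452465e-02,
         4.58500316e+02],
       [-7.25368423e-02, -6.64430244e-01,  7.43821791e-01,
         9.93031894e+02],
       [ 1.42918853e-02,  7.45017368e-01,  6.66891943e-01,
         9.95365667e+02],
       [ 0.00000000e+00,  0.00000000e+00,  0.00000000e+00,
         1.00000000e+00]])}
top {'fx': 470.83688795811565, 'fy': 470.83688795811565, 'cx': 281.37251286034655, 'cy': 209.82831263935017, 'world_from_camera': array([[ 2.53669568e-02,  9.84075231e-01, -1.75933106e-01,
         3.36052578e+02],
       [-9.99653110e-01,  2.37233629e-02, -1.14394809e-02,
        -1.26892154e+01],
       [-7.08358488e-03,  1.76162261e-01,  9.84335654e-01,
         1.21170581e+03],
       [ 0.00000000e+00,  0.00000000e+00,  0.00000000e+00,
         1.00000000e+00]])}
```

View pics/side0.png

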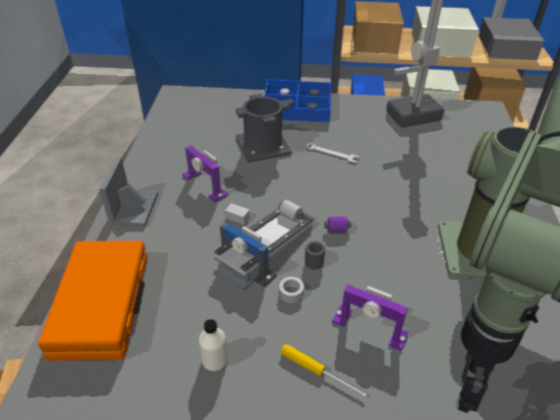

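View pics/top0.png

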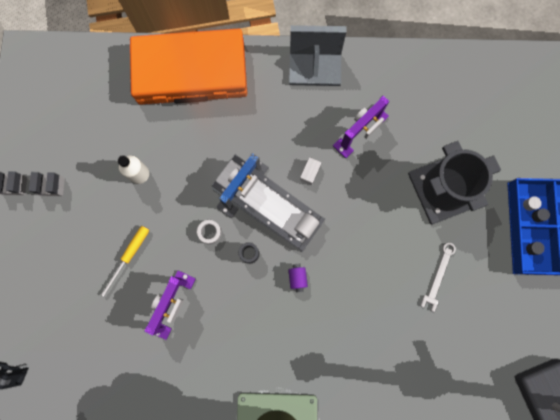

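Both views show the same layout. 
- **Roller candidates:** the steel one on the ramp at top (307,226) / side (291,211), and a purple look-alike at top (298,278) / side (338,225). I choose the steel one. 
- **Stop candidates:** the blue bridge at top (240,180) / side (245,240), and purple ones at top (362,127) and (170,305). I choose the blue one. 

Next I check this in a close crop.

Run:
```python
import cv2,pickle,numpy as np
d=pickle.load(open("im0.pkl","rb"))
a=d["top"]["frame"][145:260,205:335,::-1];b=d["side"]["frame"][190:295,205:335,::-1]
a=cv2.resize(a,None,fx=5,fy=5,interpolation=2);b=cv2.resize(b,None,fx=5,fy=5,interpolation=2)
cv2.imwrite("pics/ct.png",a);cv2.imwrite("pics/cs.png",b)
```

```text
(no output)
```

View pics/ct.png

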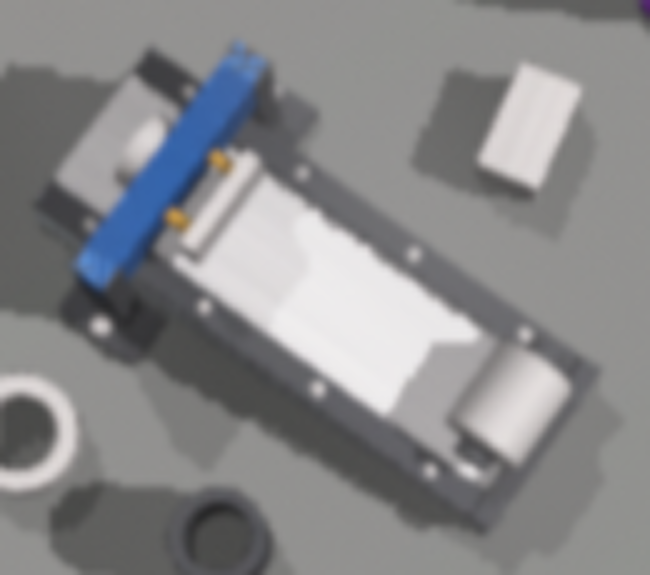

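View pics/cs.png

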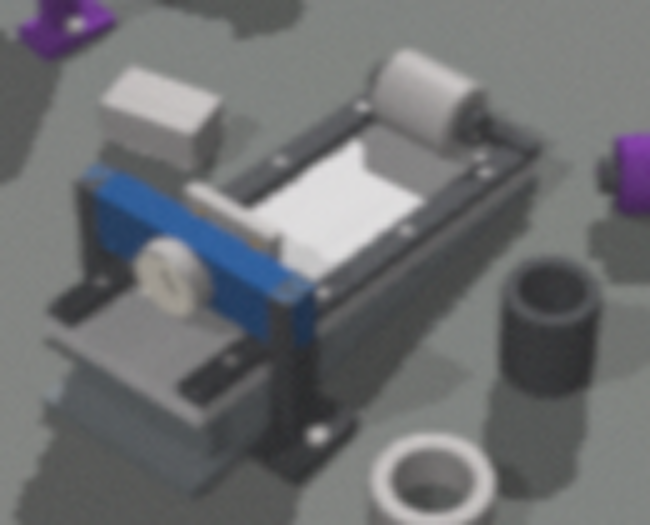

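Confirmed: the steel roller lies against the lip (top crop (513,405), side crop (430,98)). The plate is at top crop (225,205), in front of the blue crossbar. Next I fit the poses.

```bash
cat > fit.py <<'E'
import cv2,pickle,numpy as np
from scipy.optimize import least_squares
d=pickle.load(open("im0.pkl","rb"))
off={"top":(205,145),"side":(205,190)}
def proj(n,P):
    i=d[n];M=np.linalg.inv(i["world_from_camera"]);p=M[:3,:3]@P+M[:3,3]
    return np.array([i["fx"]*p[0]/-p[2]+i["cx"],i["fy"]*p[1]/p[2]+i["cy"]])
def pix(n,c): return (np.array(c)+.5)/5-.5+off[n]
a=.14
# kind 'r': ramp point (u,v,h along slope frame); 's': stop point (x,v,z)
K=[("top",(600,370),'r',(-12,-50,10)),("top",(487,532),'r',(-12,50,10)),
("top",(150,48),'r',(270,-50,7)),("top",(38,203),'r',(270,50,7)),
("side",(545,150),'r',(-12,50,10)),
("side",(200,408),'r',(270,50,7)),("side",(48,318),'r',(270,-50,7)),
("top",(262,160),'s',(0,-28,98)),("top",(197,258),'s',(0,28,98)),
("side",(197,183),'s',(0,-28,98)),("side",(282,238),'s',(0,28,98)),
("top",(513,405),'r',(22,0,22)),("side",(430,98),'r',(22,0,22))]
def W(p,k,q):
    x,y,t,S=p[:4]
    if k=='r':
        u,v,h=q; l=u*np.cos(a)-h*np.sin(a); z=22+u*np.sin(a)+h*np.cos(a)
    else: l,v,z=q[0]+S,q[1],q[2]
    return np.array([x+l*np.cos(t)-v*np.sin(t),y+l*np.sin(t)+v*np.cos(t),z])
def res(p): return np.concatenate([proj(n,W(p,k,q))-pix(n,c) for n,c,k,q in K])
r=least_squares(res,[420,-50,.9,190],loss="soft_l1")
if __name__=="__main__":
    print(r.x);print(np.round(res(r.x).reshape(-1,2),1))
    for q in((22,0,22),):print("roller",W(r.x,'r',q))
    print("face",W(r.x,'s',(0,0,80)))
E
python3 fit.py
```

```text
[492.5905999  -71.46680743   0.98795555 178.29576904]
[[ 0.3  0.1]
 [ 0.7  0. ]
 [-0.4 -0.2]
 [-1.5  0.6]
 [-1.3 -1.5]
 [ 0.1 -1.3]
 [-0.5 -2.4]
 [-0.2  0.7]
 [-0.6 -0.4]
 [-0.4 -0.3]
 [ 0.  -1.5]
 [-3.5  1.1]
 [ 0.2  2.9]]
roller [502.89118892 -55.841772    46.85470044]
face [590.72422178  77.39276907  80.        ]
```

Run:
```python
import fit,numpy as np
from fit import *
base=fit.K[:]
def mk(E): fit.K[:]=[(n,c,k,(E,)+q[1:] if q[0]==270 else ((18.4,0,22) if q==(22,0,22) else q)) for n,c,k,q in base]
def f(p): mk(p[4]); return res(p)
r=least_squares(f,[492,-71,.99,178,275],loss="soft_l1")
print(r.x,r.cost);print(np.round(f(r.x).reshape(-1,2),1).tolist())
print(W(r.x,'r',(18.4,0,22)),W(r.x,'s',(0,0,80)))
# single-view roller centre estimates at that height
for n,c in(("top",(513,405)),("side",(430,98))):
    g=least_squares(lambda q:proj(n,np.array([q[0],q[1],46.4]))-pix(n,c),[500,-60]).x;print(n,g)
```

```text
[493.24117338 -71.05655153   0.98894011 177.56676387 269.04316206] 11.01958801980469
[[0.1, -0.2], [0.5, -0.2], [-0.3, -0.1], [-1.4, 0.6], [-1.5, -1.4], [0.2, -1.4], [-0.5, -2.4], [-0.1, 0.6], [-0.5, -0.4], [-0.4, -0.4], [-0.0, -1.5], [-2.5, 1.6], [0.7, 2.4]]
[501.56725865 -58.39955402  46.35234523] [590.82754297  77.29052832  80.        ]
top [505.86917077 -64.67208777]
side [504.07675658 -68.08829904]
```

```bash
cat > go.py <<'E'
import numpy as np
from scipy.spatial.transform import Rotation as R
from workcell import robot
t=.989; U=np.array([np.cos(t),np.sin(t),0]); V=np.array([-U[1],U[0],0])
O=np.array([493.2,-71.1,0])   # ground point under ramp foot
def w(l,v,z): return O+l*U+v*V+np.array([0,0,z])
def rel(target,sgn=1,full=True):
    s=robot.read_state();T=R.from_rotvec(s["orientation"])
    G=R.from_matrix(np.column_stack([sgn*U,-sgn*V,[0,0,-1]]))
    sh=T.inv().apply(target-s["tcp_pos"])/10; rv=np.degrees((T.inv()*G).as_rotvec())
    lo=s["tcp_pos"]-O
    print("t",round(s["time"],2),"tcp l,v,z",np.round([lo@U,lo@V,lo[2]],1),"shift cm",np.round(sh,2),"rot",np.round(rv,1),"F u,v,z",np.round([s["force"]@U,s["force"]@V,s["force"][2]],2),"q6",round(s["joint_pos"][5],2))
E
python3 - <<'E'
from go import *
for s in(1,-1): rel(w(-45,-6,180),s)
E
```

```text
t 0.1 tcp l,v,z [346.2 588.3 302.8] shift cm [-48.38 -52.15  12.38] rot [-1.000e-01  1.000e-01  1.038e+02] F u,v,z [ 0.19  0.21 -1.09] q6 -0.15
t 0.1 tcp l,v,z [346.2 588.3 302.8] shift cm [-48.38 -52.15  12.38] rot [ -0.1  -0.1 -76.2] F u,v,z [ 0.19  0.21 -1.09] q6 -0.15
```

servo_tool:
  rows:
    - [-1,-1,0,0,0,2]
    - [-3,-3,0,0,0,6]
    - [-6,-6,0,0,0,11]
    - [-8,-9,0,0,0,16]
    - [-11,-12,0,0,0,22]
    - [-14,-15,0,0,0,28]
    - [-17,-18,0,0,0,34]
    - [-19,-21,0,0,0,40]
    - [-22,-24,0,0,0,46]
    - [-25,-27,0,0,0,52]
    - [-28,-30,0,0,0,58]
    - [-30,-32,0,0,0,62]
  gripper: 1.5

```text
time: 1.1
tcp_pos: [368.1, 136.8, 303.8]
orientation: [2.06, 2.37, -0.001]
force: [0.9, -0.3, -0.6]
opening: 15.0
finger_force: 0.0
```

```bash
python3 -c "
from go import *
rel(w(-45,-6,200))"
```

```text
t 1.1 tcp l,v,z [105.  218.7 303.8] shift cm [-26.09   6.95  10.42] rot [ 0.1  0.1 41.4] F u,v,z [ 0.26 -0.95 -0.56] q6 -0.0
```

servo_tool:
  rows:
    - [-3,0.8,0.5,0,0,4]
    - [-6,1.5,1,0,0,8]
    - [-9,2.2,2,0,0,13]
    - [-12,3,3.5,0,0,18]
    - [-15,4,5,0,0,23]
    - [-18,5,6.5,0,0,28]
    - [-21,6,8,0,0,33]
    - [-23.5,6.5,9,0,0,37]
    - [-25,6.9,10,0,0,40]
    - [-26,7,10.4,0,0,41.4]
    - [-26,7,10.4,0,0,41.4]
    - [-26,7,10.4,0,0,41.4]

```text
time: 2.1
tcp_pos: [474.8, -106.8, 199.7]
orientation: [-2.759, -1.5, 0.001]
force: [0.1, 0.9, -1.7]
opening: 14.8
finger_force: 0.0
```

Run:
```python
from go import *
import cv2,pickle
rel(w(-45,-6,113))
s=robot.read_state();i=robot.get_image("wrist");i["s"]=s
pickle.dump(i,open("wr.pkl","wb"));print({k:v for k,v in i.items() if k not in("frame","s")})
cv2.imwrite("pics/w1.png",i["frame"][:,:,::-1])
```

```text
t 2.1 tcp l,v,z [-39.9  -4.3 199.7] shift cm [-0.51  0.18  8.67] rot [-0.1 -0.   0.4] F u,v,z [ 0.81  0.41 -1.67] q6 0.18
{'fx': 325.19226210127806, 'fy': 325.19226210127806, 'cx': 282.89163364775976, 'cy': 210.9574837660391, 'hand_eye': array([[-1.05625080e-03,  9.63109694e-01,  2.69107047e-01,
         6.83269808e+01],
       [ 9.99999249e-01,  8.50082105e-04,  8.82651335e-04,
        -1.07682087e+00],
       [ 6.21326972e-04,  2.69107777e-01, -9.63109868e-01,
        -7.04218903e+01],
       [ 0.00000000e+00,  0.00000000e+00,  0.00000000e+00,
         1.00000000e+00]])}
```

View pics/w1.png

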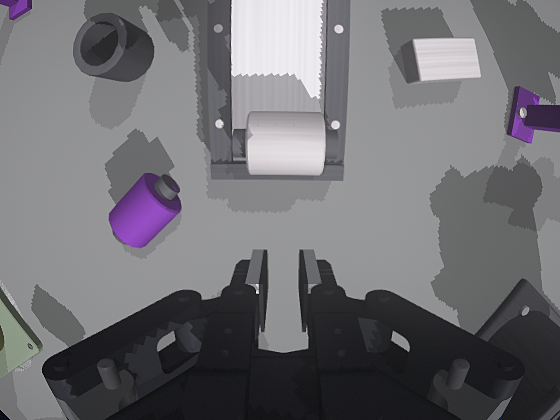

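The wrist view shows the roller body spanning columns 247–326, centre about (286,143). The lip's outer corners are at (211,179) and (344,180), the fingers are centred on column 283, and the ramp is square to the tool.

```bash
cat > wr.py <<'E'
import pickle,numpy as np
from go import *
i=pickle.load(open("wr.pkl","rb"));s=i["s"]
def wpt(px,z):
    d=np.array([px[0]-i["cx"],px[1]-i["cy"]]);r=np.hypot(*d);th=r/i["fx"]
    c=np.array([np.sin(th)*d[0]/r,-np.sin(th)*d[1]/r,-np.cos(th)])
    H=i["hand_eye"];T=R.from_rotvec(s["orientation"])
    o=T.apply(H[:3,3])+s["tcp_pos"];v=T.apply(H[:3,:3]@c);p=o+v*(z-o[2])/v[2]
    q=p-O;return np.round([q@U,q@V],1)
if __name__=="__main__":
    for n,p,z in(("roller",(286,143),46.4),("bodyL",(247,143),52),("bodyR",(326,143),52),("lipL",(211,179),30.5),("lipR",(344,180),30.5),("upL",(207,0),45),("upR",(352,0),45)):print(n,wpt(p,z))
E
python3 wr.py
```

```text
roller [14.2 -4.6]
bodyL [14.6 21.6]
bodyR [ 15.  -31.4]
lipL [-13.7  52. ]
lipR [-14.  -48.8]
upL [120.   51.8]
upR [120.  -50.5]
```

servo_tool:
  rows:
    - [0,0,1,0,0,0]
    - [0,0,2.5,0,0,0]
    - [0,0,4,0,0,0]
    - [0,0,5.5,0,0,0]
    - [0,0,7,0,0,0]
    - [0,0,8,0,0,0]
    - [0,0,8.7,0,0,0]
    - [0,0,9,0,0,0]
    - [0.3,0,9,0,0,0]
    - [0.6,0,9,0,0,0]
    - [0.8,0,9,0,0,0]
    - [0.8,0,9,0,0,0]

```text
time: 3.15
tcp_pos: [480.8, -99.9, 110.7]
orientation: [2.758, 1.501, 0.002]
force: [0.3, -0.3, 0.3]
opening: 15.1
finger_force: 0.0
```

Run:
```python
from go import *
import cv2,pickle
rel(w(-18.5,-5,110))
i=robot.get_image("wrist")
cv2.imwrite("pics/w2.png",i["frame"][:,:,::-1])
```

```text
t 3.15 tcp l,v,z [-30.9  -5.5 110.7] shift cm [ 1.24 -0.04  0.07] rot [ 0.1 -0.   0.4] F u,v,z [-0.05 -0.44  0.27] q6 0.19
```

View pics/w2.png

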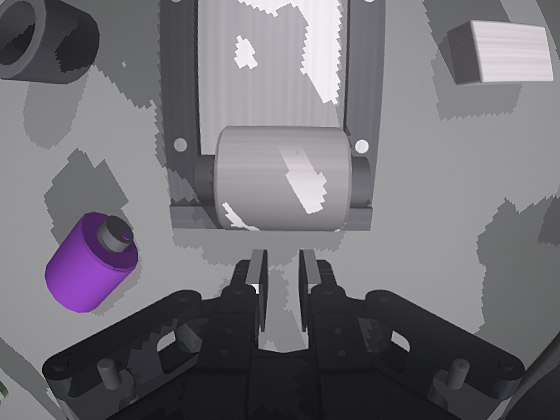

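The fingertips are centred behind the roller (rim at row 231, tips at row 250). I start the push slowly.

servo_tool:
  rows:
    - [0.2,0,0,0,0,0]
    - [0.4,0,0,0,0,0]
    - [0.6,0,0,0,0,0]
    - [0.8,0,0,0,0,0]
    - [0.9,0,0,0,0,0]
    - [1.0,0,0,0,0,0]
    - [1.1,0,0,0,0,0]
    - [1.2,0,0,0,0,0]
    - [1.3,0,-0.01,0,0,0]
    - [1.4,0,-0.02,0,0,0]
    - [1.5,0,-0.04,0,0,0]
    - [1.6,0,-0.05,0,0,0]

```text
time: 4.2
tcp_pos: [488.7, -86.9, 110.6]
orientation: [2.76, 1.5, -0.0]
force: [-1.8, -2.4, 0.4]
opening: 15.0
finger_force: 1.1
```

```bash
python3 -c "
from go import *
rel(w(128.6,-5.5,131))"
```

```text
t 4.2 tcp l,v,z [-15.7  -4.9 110.6] shift cm [14.43  0.16 -2.05] rot [0.  0.  0.4] F u,v,z [-2.94  0.17  0.38] q6 0.22
```

servo_tool:
  rows:
    - [0.15,0,-0.02,0,0,0]
    - [0.35,0,-0.05,0,0,0]
    - [0.6,0,-0.09,0,0,0]
    - [0.9,0,-0.13,0,0,0]
    - [1.2,0,-0.17,0,0,0]
    - [1.5,0,-0.21,0,0,0]
    - [1.8,0,-0.25,0,0,0]
    - [2.1,0,-0.3,0,0,0]
    - [2.4,0,-0.34,0,0,0]
    - [2.7,0,-0.38,0,0,0]
    - [3.0,0,-0.42,0,0,0]
    - [3.3,0,-0.47,0,0,0]

```text
time: 5.2
tcp_pos: [506.6, -58.7, 115.1]
orientation: [-2.76, -1.501, 0.0]
force: [-0.3, -1.4, 1.3]
opening: 15.2
finger_force: 1.2
```

```bash
python3 -c "
from go import *
rel(w(128.6,-5.5,131))"
```

```text
t 5.2 tcp l,v,z [ 17.8  -4.4 115.1] shift cm [11.08  0.19 -1.59] rot [-0.   0.   0.4] F u,v,z [-1.39 -0.51  1.31] q6 0.29
```

servo_tool:
  rows:
    - [0.3,0,-0.04,0,0,0]
    - [0.6,0,-0.08,0,0,0]
    - [0.9,0,-0.13,0,0,0]
    - [1.2,0,-0.17,0,0,0]
    - [1.5,0,-0.21,0,0,0]
    - [1.8,0,-0.25,0,0,0]
    - [2.1,0,-0.3,0,0,0]
    - [2.4,0,-0.34,0,0,0]
    - [2.7,0,-0.38,0,0,0]
    - [3.0,0,-0.42,0,0,0]
    - [3.3,0,-0.47,0,0,0]
    - [3.6,0,-0.51,0,0,0]

```text
time: 6.2
tcp_pos: [526.2, -28.5, 120.2]
orientation: [-2.76, -1.501, 0.0]
force: [-1.1, -1.9, 1.4]
opening: 14.8
finger_force: 1.2
```

servo_tool:
  rows:
    - [0.3,0,-0.04,0,0,0]
    - [0.6,0,-0.08,0,0,0]
    - [0.9,0,-0.13,0,0,0]
    - [1.2,0,-0.17,0,0,0]
    - [1.5,0,-0.21,0,0,0]
    - [1.8,0,-0.25,0,0,0]
    - [2.1,0,-0.3,0,0,0]
    - [2.4,0,-0.34,0,0,0]
    - [2.7,0,-0.38,0,0,0]
    - [3.0,0,-0.42,0,0,0]
    - [3.3,0,-0.47,0,0,0]
    - [3.6,0,-0.51,0,0,0]

```text
time: 7.2
tcp_pos: [545.8, 1.7, 125.3]
orientation: [-2.76, -1.501, 0.0]
force: [-1.3, -2.3, 1.1]
opening: 14.9
finger_force: 1.1
```

```bash
python3 -c "
from go import *
rel(w(128.6,-5.5,131))"
```

```text
t 7.2 tcp l,v,z [ 89.8  -3.9 125.3] shift cm [ 3.88  0.18 -0.57] rot [-0.   0.   0.4] F u,v,z [-2.67 -0.15  1.12] q6 0.42
```

servo_tool:
  rows:
    - [0.3,0,-0.04,0,0,0]
    - [0.6,0,-0.08,0,0,0]
    - [0.9,0,-0.13,0,0,0]
    - [1.2,0,-0.17,0,0,0]
    - [1.5,0,-0.21,0,0,0]
    - [1.75,0,-0.25,0,0,0]
    - [2.0,0,-0.28,0,0,0]
    - [2.2,0,-0.31,0,0,0]
    - [2.4,0,-0.34,0,0,0]
    - [2.55,0,-0.36,0,0,0]
    - [2.7,0,-0.38,0,0,0]
    - [2.8,0,-0.4,0,0,0]

```text
time: 8.2
tcp_pos: [561.0, 25.1, 129.3]
orientation: [-2.76, -1.501, -0.0]
force: [-1.7, -1.9, 1.6]
opening: 14.9
finger_force: 1.1
```

Run:
```python
from go import *
import cv2
rel(w(128.6,-5.5,131))
i=robot.get_image("wrist");j=robot.get_image("side")
a=i["frame"][:300,130:430];b=cv2.resize(j["frame"][190:295,205:310],(300,300),interpolation=2)
cv2.imwrite("pics/w3.png",np.hstack([a,b])[:,:,::-1])
```

```text
t 8.2 tcp l,v,z [117.6  -3.7 129.3] shift cm [ 1.1   0.19 -0.17] rot [-0.  -0.   0.4] F u,v,z [-2.5   0.38  1.65] q6 0.47
```

View pics/w3.png

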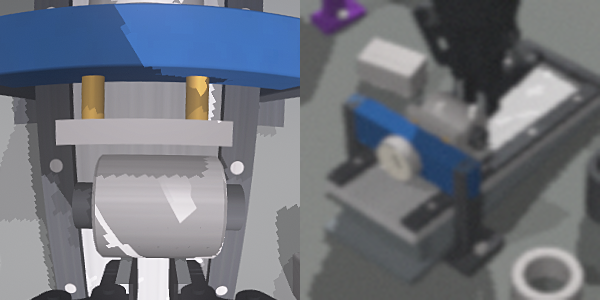

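The wrist view shows the roller square and centred just below the plate, with a small gap (crop row ~150) and pins at rows 75–120. I creep on.

servo_tool:
  rows:
    - [0.08,0,-0.01,0,0,0]
    - [0.16,0,-0.02,0,0,0]
    - [0.24,0,-0.03,0,0,0]
    - [0.32,0,-0.04,0,0,0]
    - [0.4,0,-0.06,0,0,0]
    - [0.48,0,-0.07,0,0,0]
    - [0.56,0,-0.08,0,0,0]
    - [0.62,0,-0.09,0,0,0]
    - [0.67,0,-0.1,0,0,0]
    - [0.71,0,-0.1,0,0,0]
    - [0.74,0,-0.1,0,0,0]
    - [0.76,0,-0.1,0,0,0]

```text
time: 9.3
tcp_pos: [564.6, 30.7, 130.3]
orientation: [2.759, 1.501, -0.003]
force: [-2.6, -5.4, 3.5]
opening: 14.9
finger_force: 3.0
```

```bash
cat > look.py <<'E'
import sys,cv2
from go import *
rel(w(128.6,-5.5,131))
i=robot.get_image("wrist");f=i["frame"].astype(int);np.save(sys.argv[1]+".npy",i["frame"])
c=f[60:170,240:300].mean(1).round().astype(int)  # between pins
for r in range(0,110,2): print(60+r,c[r],end=" ")
cv2.imwrite(f"pics/{sys.argv[1]}.png",i["frame"][:300,130:430,::-1])
E
python3 look.py w4
```

```text
t 9.3 tcp l,v,z [124.3  -3.7 130.3] shift cm [ 0.43  0.18 -0.07] rot [-0.   0.1  0.4] F u,v,z [-5.89 -0.81  3.51] q6 0.48
60 [ 65 105 168] 62 [ 65 104 167] 64 [ 64 104 165] 66 [ 63 102 163] 68 [ 61  99 158] 70 [ 60  97 155] 72 [ 60  97 154] 74 [ 60  96 152] 76 [ 59  95 151] 78 [ 59  95 150] 80 [ 59  94 149] 82 [ 59  94 148] 84 [ 59  93 147] 86 [ 59  93 147] 88 [ 51  75 116] 90 [43 56 80] 92 [44 56 80] 94 [44 56 80] 96 [43 55 78] 98 [ 85  91 107] 100 [155 153 159] 102 [152 150 156] 104 [152 150 156] 106 [152 150 156] 108 [152 150 156] 110 [153 150 156] 112 [152 150 156] 114 [153 150 156] 116 [153 150 156] 118 [153 150 156] 120 [153 150 156] 122 [153 151 156] 124 [154 151 156] 126 [154 151 156] 128 [154 151 156] 130 [154 151 156] 132 [155 152 156] 134 [158 155 160] 136 [102  99 101] 138 [124 122 125] 140 [188 182 186] 142 [182 177 182] 144 [182 177 181] 146 [182 177 181] 148 [182 177 181] 150 [182 176 181] 152 [185 179 184] 154 [185 179 184] 156 [183 178 183] 158 [183 177 181] 160 [182 176 180] 162 [183 177 181] 164 [177 172 176] 166 [135 132 134] 168 [137 133 136]
```

View pics/w4.png

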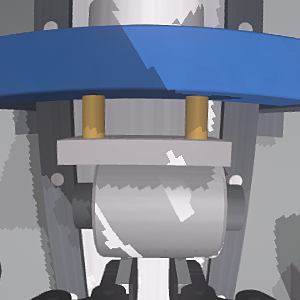

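```bash
cat > meas.py <<'E'
import sys,cv2,numpy as np,wr
from go import *
def edges(f,l):
    c=f[60:185,245:300].astype(float).mean(1).sum(1)[:] # brightness profile
    g=np.gradient(c); big=[(60+k,round(g[k])) for k in range(1,124) if abs(g[k])>25 and abs(g[k])>=abs(g[k-1]) and abs(g[k])>=abs(g[k+1])]
    return big
def press(st,rows):
    wr.s=st
    return [wr.wpt((272,r),z)[0] for r,z in zip(rows,(106,98,98))]
if __name__=="__main__":
    a=np.zeros((300,430,3));a[:,130:]=cv2.imread("pics/w3.png")[:,:300]
    print(edges(a,0));print(edges(np.load("w4.npy"),0))
E
python3 meas.py
```

```text
[(66, -43), (81, 157), (118, 47), (144, -37), (154, -73), (175, 34)]
[(89, -32), (98, 159), (135, -86), (139, 92), (164, -79)]
```

Run:
```python
from meas import *
s=robot.read_state();o=s["orientation"]
print(press(dict(tcp_pos=np.array([561.0,25.1,129.3]),orientation=o),(66,118,144)))
print(press(dict(tcp_pos=np.array([564.6,30.7,130.3]),orientation=o),(88.5,138.5,164.5)))
lo=s["tcp_pos"]-O;print(lo@U,lo[2],s["force"]@U,s["force"][2],s["time"])
```

```text
[np.float64(202.3), np.float64(187.2), np.float64(179.1)]
[np.float64(202.4), np.float64(187.4), np.float64(179.2)]
124.3348854495895 130.32206479751136 -6.903176559553264 2.1479710268872845 9.35
```

The plate rear edge is about 15 mm from the bar, so it is not pressed yet and only just touched. I need about 6 mm more.

servo_tool:
  rows:
    - [0.06,0,-0.01,0,0,0]
    - [0.12,0,-0.02,0,0,0]
    - [0.18,0,-0.03,0,0,0]
    - [0.24,0,-0.03,0,0,0]
    - [0.3,0,-0.04,0,0,0]
    - [0.36,0,-0.05,0,0,0]
    - [0.42,0,-0.06,0,0,0]
    - [0.47,0,-0.07,0,0,0]
    - [0.52,0,-0.07,0,0,0]
    - [0.55,0,-0.08,0,0,0]
    - [0.58,0,-0.08,0,0,0]
    - [0.58,0,-0.08,0,0,0]

```text
time: 10.35
tcp_pos: [567.5, 34.8, 131.4]
orientation: [2.758, 1.5, -0.005]
force: [-4.4, -8.2, 4.9]
opening: 15.2
finger_force: 4.4
```

```bash
cat > m2.py <<'E'
import sys
from meas import *
rel(w(130.3,-5.5,131)); f=robot.get_image("wrist")["frame"]; np.save(sys.argv[1]+".npy",f)
cv2.imwrite(f"pics/{sys.argv[1]}.png",f[:300,130:430,::-1]); s=robot.read_state()
e=edges(f,0);print(e)
for r in range(95,185): 
    if any(abs(r-k)<1 for k,_ in e): print(r,press(s,(r,r,r))[:2])
E
python3 m2.py w5
```

```text
t 10.35 tcp l,v,z [129.3  -3.9 131.4] shift cm [0.1  0.16 0.04] rot [-0.   0.2  0.4] F u,v,z [-9.25 -0.86  4.94] q6 0.49
[(105, -33), (111, 144), (135, -86), (139, 120), (164, -80)]
105 [np.float64(202.6), np.float64(203.0)]
111 [np.float64(200.9), np.float64(201.1)]
135 [np.float64(193.8), np.float64(193.5)]
139 [np.float64(192.6), np.float64(192.2)]
164 [np.float64(185.2), np.float64(184.2)]
```

View pics/w5.png

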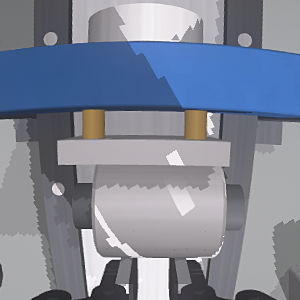

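The plate is pressed about 5.0 mm, with the rear edge 10 mm from the bar and the roller still square. I add about 1 mm, then hold.

servo_tool:
  rows:
    - [0.04,0,-0.01,0,0,0]
    - [0.08,0,-0.01,0,0,0]
    - [0.11,0,-0.01,0,0,0]
    - [0.13,0,-0.02,0,0,0]
    - [0.13,0,-0.02,0,0,0]
    - [0.13,0,-0.02,0,0,0]
    - [0.13,0,-0.02,0,0,0]
    - [0.13,0,-0.02,0,0,0]
    - [0.13,0,-0.02,0,0,0]
    - [0.13,0,-0.02,0,0,0]
    - [0.13,0,-0.02,0,0,0]
    - [0.13,0,-0.02,0,0,0]

```text
time: 11.4
tcp_pos: [568.2, 35.8, 131.6]
orientation: [2.758, 1.5, -0.005]
force: [-4.2, -7.8, 4.6]
opening: 14.8
finger_force: 4.6
```

```bash
python3 m2.py w6
```

```text
t 11.4 tcp l,v,z [130.5  -3.9 131.6] shift cm [-0.02  0.16  0.06] rot [-0.   0.2  0.4] F u,v,z [-8.84 -0.74  4.59] q6 0.49
[(110, -33), (113, 143), (135, -87), (139, 121), (164, -83)]
110 [np.float64(202.4), np.float64(202.6)]
113 [np.float64(201.5), np.float64(201.7)]
135 [np.float64(195.0), np.float64(194.7)]
139 [np.float64(193.8), np.float64(193.4)]
164 [np.float64(186.4), np.float64(185.3)]
```

The plate is now pressed in about 6.1 mm, half its travel. The push is steady at about 9 N, so I hand the job in.

```bash
python3 -c "
from workcell import robot
print(robot.job_done())"
```

```text
the job is handed in; nothing more can be done
None
```

The fingertips pushed the steel roller up the ramp in one steady push and are holding it against the stop. The plate is about 6 mm in, half its travel, and I handed the job in at about 11.5 s.

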